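Set out the hex chocks on the display risers

ROBOT

A 6-joint arm with a two-finger parallel gripper is mounted at the origin on the work surface. World frame = base frame: x ahead of the robot, y to its left, z up, the work surface at z = 0. Lengths are in m, angles in degrees, forces in N, time in s.
With the tool pointing down it reaches from about 0.35 to 0.975 m from the base axis. Payload 7.1 kg.
Tool frame: the origin (TCP) lies between the finger pads; the fingertips stand 22 mm ahead of it and the grasp point (between the pads) lies 3 mm ahead of it; z points along the fingers, y is the line along which they close (so a half turn about z gives the same grasp; the last joint's range is limited). The gripper opens to 88 mm and grips with 3 to 60 N. Pads are 20 mm wide; open, the fingers measure 115 mm over their backs; the gripper's body (75 mm by 178 mm) begins 61 mm behind the grasp point.
Start: joints at [-71.792, 24.242, 93.386, -0, 62.372, -1.089], TCP at [0.207, -0.59, 0.245] pointing down, gripper open.
Joint ranges: [-172.04, 172.04], [-51.8, 120.97], [4.93, 147.93], [-75.15, 255.16], [6.16, 154.13], [-145.62, 145.62]. Speed limits (degrees/s): [136.94, 136.94, 172.46, 180, 180, 180].

INTERFACE

Orientations are given as a 3x3 rotation matrix whose columns are the frame's x, y, z axes.
In Python, from workcell import ctrl gives the robot as it stands.
- The arm moves only by the tool jog_arm, never from a script. Its arguments are lists of equal length, an entry for each row: "delta_pos": the shift along the tool's x, y, z in m, a list of three; "angular": the turn, a rotation vector about the tool's x, y, z in degrees, a list of three. In form: {"delta_pos": [[x, y, z], ...], "angular": [[ax, ay, az], ...]}. A call has 1 to 8 rows; each row shifts and turns the commanded pose from where the row before left it, along the tool's axes as they then stand; what a row does not reach is not made up. A row lasts 1/10 s, in which the tool goes at most 50 mm and 8.59 degrees, less where a joint would pass 70% of its speed; a pose out of reach is approached as far as the arm can. A call is refused whole if a number of a shift passes 0.05 or a number of a turn 8.59, either way. A call with a gripper value outside its range is refused whole. "hand" is the closure, from 0 (fully open) to 1 (shut), set as the call begins (left out, the last holds). The fingers move at their own pace and stop on an object; "force" is the grip in N (left out, the last holds). Time passes only in rows, so rows that do not move let the fingers close. It gives the time, the measured TCP pose, the force, the opening and the grip force at its end, in the units of the state.
- ctrl.sense(): the state, without advancing time (a new reading comes with each control period).
- ctrl.snapshot(name): name is "scene" or "top" or "wrist"; returns the picture (420x560x3 uint8, blue, green, red); there is no depth.
- ctrl.calibration(name): a dict with "fx", "fy", "cx", "cy" (pixels), "k1" (the pictures are not rectified: a ray, as slopes to the right and down, at radius r is drawn at 1 + k1 r^2 times it, then the intrinsics apply), "extrinsics" (4x4, takes a point from world to camera coordinates); the wrist camera has in their place "T_tool_cam" (4x4, takes a point from camera to tool coordinates, whose origin is the TCP and whose axes are the flange's). Camera axes: x right, y down, z forward; pixel columns grow to the right and rows downward; lengths in m; the calibration is good to about 2 mm. A picture is of the moment at which its call begins: read the wrist's pose just before it. calibration takes no time and is no camera call.
- ctrl.hand_in(): hands the job in; it is judged then, once.
Trained networks look in the newest picture that a camera, given by its name, has taken for a name from the list of things; names that differ only in an ending like _2 or _b are one class to them, and where a whole thing is asked for, a point or a joint stands for the part that bears it (a point fixed in the world has none). Each returns a list of dicts, best first, with "confidence" (0 to 1); they miss things now and then, are a little off and sometimes report something else, mostly with a low value. They report only what shows in the picture. A call takes as long as a camera call.
- ctrl.search_frame(camera, thing): "centre" ([column, row] in pixels, amid what is visible of it).
- ctrl.masks_of(camera, thing): "region" (420x560 bool, what is visible of it) and "centre" ([column, row] in pixels, amid what is visible of it).
- ctrl.place_of(camera, thing): "centre" ([column, row] in pixels: a listed point, or the origin of a listed thing).
The state is a dict: "t": time; "q": joint angles; "qvel": joint speeds; "tau": joint torques, N m; "ee_pos": TCP position; "orientation": TCP orientation; "wrist_force": force on the tool from outside, world axes, zero at the start; "wrist_torque": the same for the moment, N m; "grip_width": finger opening in m; "gripper_force": force on a finger pad.
Only numpy, scipy, OpenCV 4.12 (cv2) and the standard library are available. Lean on these libraries where they do the work, as an engineer would, in place of code of your own. Each camera call takes 0.05 s, during which the arm holds its last target. There are 200 camera calls.

TASK

Set out the four hexagonal chocks on the stepped grey display risers: the largest chock on the one-tier riser, the next on the two-tier riser, the next on the three-tier riser and the smallest on the four-tier riser. Stand each one upright, the same way up as it is now, in the middle of its riser's top and let go of it; do not shift the orange cam or the red pulley.

Things in the scene. Friction and masses are not known exactly. Their poses are not given: they have to be found in the camera images.
- hex_blue: The largest hex chock: a hollow hexagonal tube of blue anodised aluminium, standing on end, 58 mm across the flats (67 mm across the corners), 44 mm high, wall 6 mm, about 110 g, loose. Origin at the centre of its underside, z up along the tube. One pair of its upright outer flats faces along its own +x and -x; the other two pairs are turned 60 degrees to either side.
- hex_red: The second largest hex chock: a hollow hexagonal tube of red anodised aluminium, standing on end, 50 mm across the flats (58 mm across the corners), 38 mm high, wall 6 mm, about 80 g, loose. Origin at the centre of its underside, z up along the tube. One pair of its upright outer flats faces along its own +x and -x; the other two pairs are turned 60 degrees to either side.
- hex_green: The third largest hex chock: a hollow hexagonal tube of green anodised aluminium, standing on end, 42 mm across the flats (48 mm across the corners), 33 mm high, wall 6 mm, about 60 g, loose. Origin at the centre of its underside, z up along the tube. One pair of its upright outer flats faces along its own +x and -x; the other two pairs are turned 60 degrees to either side.
- hex_yellow: The smallest hex chock: a hollow hexagonal tube of yellow anodised aluminium, standing on end, 34 mm across the flats (39 mm across the corners), 28 mm high, wall 6 mm, about 40 g, loose. Origin at the centre of its underside, z up along the tube. One pair of its upright outer flats faces along its own +x and -x; the other two pairs are turned 60 degrees to either side.
- riser1: The one-tier display riser: a single round grey plastic tier, fixed to the bench. It is 10 mm high, 90 mm in diameter. Its flat dark grey top is 90 mm in diameter, 10 mm above the bench. Origin at the centre of its underside, z up.
- riser2: The two-tier display riser: a stepped stack of two round grey plastic tiers, fixed to the bench. Each tier is 10 mm high; the lowest is 90 mm in diameter and each one above is 12 mm smaller; dark and pale grey alternate from the bottom, which is dark. Its flat pale grey top is 78 mm in diameter, 20 mm above the bench. Origin at the centre of its underside, z up.
- riser3: The three-tier display riser: a stepped stack of three round grey plastic tiers, fixed to the bench. Each tier is 10 mm high; the lowest is 90 mm in diameter and each one above is 12 mm smaller; dark and pale grey alternate from the bottom, which is dark. Its flat dark grey top is 66 mm in diameter, 30 mm above the bench. Origin at the centre of its underside, z up.
- riser4: The four-tier display riser: a stepped stack of four round grey plastic tiers, fixed to the bench. Each tier is 10 mm high; the lowest is 90 mm in diameter and each one above is 12 mm smaller; dark and pale grey alternate from the bottom, which is dark. Its flat pale grey top is 54 mm in diameter, 40 mm above the bench. Origin at the centre of its underside, z up.
- cam: Orange aluminium climbing cam with a short dark stem, lying on the bench, about 85 by 60 mm and 30 mm high, about 100 g, loose; a bystander. Origin under its middle, stem towards its own -x, z up.
- pulley: Round red aluminium pulley wheel lying flat, 54 mm in diameter and 20 mm high, about 90 g, loose; a bystander. Origin at the centre of its underside, z up.

How it is judged (in metres and radians):
At the end, for the whole second after the job is handed in: Blue, red, green and yellow chock stand on the one-, two-, three- and four-tier riser: upright within 0.12 rad, centred within 12 mm, underside within 4 mm of the riser's top, at rest, released; cam and pulley within 20 mm of their starts (horizontal distance between hex_blue and riser1 below 0.012 m and z of hex_blue in the frame of riser1 between 0.006 and 0.014 m and angle between each of hex_blue, hex_red, hex_green, hex_yellow's own z axis and vertical below 0.12 rad and linear speed of each of hex_blue, hex_red, hex_green, hex_yellow below 0.02 m/s and horizontal distance between hex_red and riser2 below 0.012 m and z of hex_red in the frame of riser2 between 0.016 and 0.024 m and horizontal distance between hex_green and riser3 below 0.012 m and z of hex_green in the frame of riser3 between 0.026 and 0.034 m and horizontal distance between hex_yellow and riser4 below 0.012 m and z of hex_yellow in the frame of riser4 between 0.036 and 0.044 m and distance of each of cam, pulley from where it was at the start of the episode below 0.02 m); the robot touches nothing.
It fails at once if the cam was moved more than 20 mm from where it lay (distance of cam from where it was at the start of the episode above 0.02 m).
It fails at once if the pulley was moved more than 20 mm from where it lay (distance of pulley from where it was at the start of the episode above 0.02 m).
It also fails if it takes over 96 s, if anything falls off the work surface, if the arm or the gripper's body presses on something with over 40 N, if the wrist force passes 120 N, or if a joint passes its speed limit or range.

## Working session

There is one attempt and no reset: what is moved stays moved. The work goes in short steps, Python scripts to look and compute and a tool call to move; the robot and the scene stay as the last step left them, time stands still between calls to the robot, and variables do not carry over. Pictures are saved under pics/ and viewed, at most 14 in all, crops included, and the job is handed in when it is done.

Besides the shell and the picture viewer there is one more tool, called after "Emit:" as name(argument=value, ...), one argument or row to a line, values as JSON. jog_arm: Moves the arm, as the interface text tells. Its arguments: {"type":"object","properties":{"delta_pos":{"type":"array","items":{"type":"array","items":{"type":"number"}}},"angular":{"type":"array","items":{"type":"array","items":{"type":"number"}}},"hand":{"type":"number"},"force":{"type":"number"}},"required":["delta_pos","angular"]}

```bash
mkdir -p pics; ls; python3 - <<'E'
from workcell import ctrl
import cv2,numpy as np
s=ctrl.sense(); print(s['t'],s['ee_pos'],np.round(s['orientation'],3).tolist())
for n in("scene","top"):
    cv2.imwrite(f"pics/{n}0.png",ctrl.snapshot(n)); c=ctrl.calibration(n); print(n,{k:(np.round(v,3).tolist()) for k,v in c.items()})
print({k:(np.round(v,4).tolist()) for k,v in ctrl.calibration("wrist").items()})
E
```

```text
pics
0.0 [ 0.20641609 -0.58937942  0.24392537] [[0.944, 0.331, -0.001], [0.331, -0.944, 0.001], [-0.0, -0.002, -1.0]]
scene {'fx': 383.626, 'fy': 383.626, 'cx': 283.973, 'cy': 215.855, 'k1': 0.03, 'extrinsics': [[0.1, 0.995, -0.011, -0.035], [0.746, -0.083, -0.661, -0.365], [-0.658, 0.058, -0.751, 1.244], [0.0, 0.0, 0.0, 1.0]]}
top {'fx': 386.01, 'fy': 386.01, 'cx': 275.994, 'cy': 215.968, 'k1': -0.063, 'extrinsics': [[0.029, -0.999, -0.014, -0.013], [-0.986, -0.026, -0.166, 0.543], [0.165, 0.019, -0.986, 0.823], [0.0, 0.0, 0.0, 1.0]]}
{'fx': 297.9804, 'fy': 297.9804, 'cx': 279.0343, 'cy': 209.2681, 'k1': -0.0053, 'T_tool_cam': [[-0.0002, -0.9634, -0.268, 0.0733], [1.0, -0.0001, -0.0003, -0.0008], [0.0003, -0.268, 0.9634, -0.1401], [0.0, 0.0, 0.0, 1.0]]}
```

View pics/top0.png

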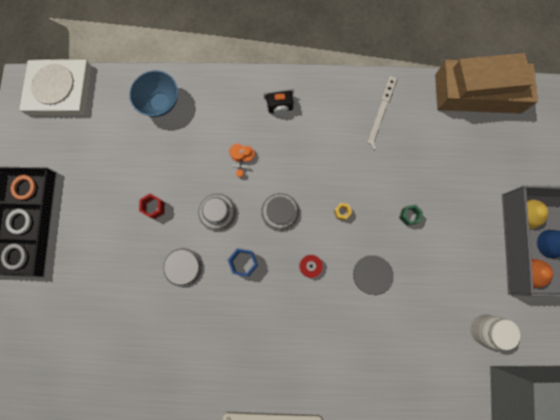

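View pics/scene0.png

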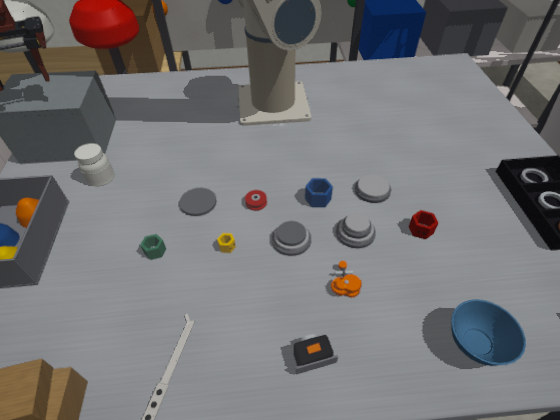

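The top view shows riser1 at (373,275), riser2 (182,267), riser3 (280,211) and riser4 (215,211). The chocks are blue (243,262), red (152,206), green (411,215) and yellow (343,211). The pulley is at (311,266) and the cam at (241,157). The scene view agrees with this layout. Next I'll fit silhouettes in both views.

```bash
cat > h.py <<'E'
from workcell import ctrl
import cv2,numpy as np
from scipy.optimize import minimize
HEX={'hex_blue':(.058,.044),'hex_red':(.050,.038),'hex_green':(.042,.033),'hex_yellow':(.034,.028)}
def cam(n):
    c=ctrl.calibration(n)
    if n=='wrist':
        s=ctrl.sense(); T=np.eye(4); T[:3,:3]=s['orientation']; T[:3,3]=s['ee_pos']
        E=np.linalg.inv(T@np.array(c['T_tool_cam']))
    else: E=np.array(c['extrinsics'])
    return c,E
def proj(ce,P):
    c,E=ce; p=np.asarray(P)@E[:3,:3].T+E[:3,3]; u=p[:,:2]/p[:,2:]
    u=u*(1+c['k1']*(u**2).sum(1,keepdims=True)); return u*[c['fx'],c['fy']]+[c['cx'],c['cy']]
def pix2w(ce,px,z):
    c,E=ce; d=(np.array(px)-[c['cx'],c['cy']])/[c['fx'],c['fy']]; u=d.copy()
    for _ in range(10): u=d/(1+c['k1']*(u@u))
    R=E[:3,:3].T; o=-R@E[:3,3]; r=R@np.append(u,1); return o+r*(z-o[2])/r[2]
def pts(name,x,y,yaw=0,z=0):
    if name in HEX:
        f,h=HEX[name]; a=yaw+np.radians(30+60*np.arange(6)); r=f/np.sqrt(3)
        return np.vstack([np.c_[x+r*np.cos(a),y+r*np.sin(a),0*a+q] for q in(z,z+h)])
    n=int(name[-1]) if name[:5]=='riser' else 1; a=np.linspace(0,2*np.pi,40)
    L=[(.045-.006*i,.01*(i+k)) for i in range(n) for k in(0,1)] if name!='pulley' else [(.027,0),(.027,.02)]
    return np.vstack([np.c_[x+r*np.cos(a),y+r*np.sin(a),0*a+q] for r,q in L])
def hull(p): return cv2.convexHull(np.round(np.asarray(p)*16).astype(np.int32).reshape(-1,1,2))
def draw(p,S=4):
    m=np.zeros((420*S,560*S),np.uint8)
    cv2.fillConvexPoly(m,cv2.convexHull(np.round(np.asarray(p,float)*S*16+8*(S-1)).astype(np.int32)),255,cv2.LINE_AA,4)
    return cv2.resize(m,(560,420),interpolation=cv2.INTER_AREA)/255.
def mask(n,name):
    r=ctrl.masks_of(n,name)
    return [(q['confidence'],np.array(q['region']),q['centre']) for q in r]
def chull(m):
    k=np.zeros(m.shape,np.uint8); ct,_=cv2.findContours(m.astype(np.uint8),cv2.RETR_EXTERNAL,cv2.CHAIN_APPROX_NONE)
    c=max(ct,key=cv2.contourArea); cv2.fillConvexPoly(k,cv2.convexHull(c),1); return k.astype(float)
def fit(name,obs,x0,z=0):
    "obs: list of (cam, mask); returns x,y,yaw(deg mod 60),mean cost"
    H=[chull(m) for _,m in obs]; hx=name in HEX
    def f(v): return sum(np.abs(draw(proj(ce,pts(name,v[0],v[1],v[2]/10 if hx else 0,z)))-h).sum()/h.sum() for (ce,_),h in zip(obs,H))
    best=None
    for y in ([0,.25,.5,.75] if hx else [0]):
        s=np.array([[*x0[:2],y*10]]*4)+np.array([[0,0,0],[.01,0,0],[0,.01,0],[0,0,2]])
        if not hx: s=s[:,:2][:3]
        r=minimize(f,s[0],method='Nelder-Mead',options=dict(initial_simplex=s,xatol=2e-4,fatol=1e-3,maxfev=120))
        if best is None or r.fun<best.fun: best=r
    v=best.x; return round(v[0],4),round(v[1],4),round(np.degrees(v[2]/10)%60,1) if hx else 0,round(best.fun/len(obs),3)
E
cat > a.py <<'E'
from h import *
for n in("top","scene"): ctrl.snapshot(n)
G={'hex_blue':(243,262),'hex_red':(152,206),'hex_green':(411,215),'hex_yellow':(343,211),'riser1':(373,275),'riser2':(182,267),'riser3':(280,211),'riser4':(215,211),'pulley':(311,266)}
for k,g in G.items():
    T,S=cam('top'),cam('scene'); x0=pix2w(T,g,.02); e=proj(S,[x0])[0]; obs=[];info=[]
    for n,c,p in(('top',T,g),('scene',S,e)):
        for q in mask(n,k):
            d=np.hypot(*(np.array(q[2])-p))
            info.append((n,round(q[0],2),round(d,1),int(q[1].sum())))
            if d<15: obs.append((c,q[1])); break
    print(k,info,[fit(k,[o],x0) for o in obs], fit(k,obs,x0) if obs else x0)
print([ (n,[(q['confidence'],np.round(pix2w(cam(n),q['centre'],.015),3).tolist()) for q in ctrl.search_frame(n,'cam')][:2]) for n in('top','scene')])
E
time python3 a.py
```

```text
hex_blue [('top', 0.88, np.float64(9.2), 309), ('scene', 0.74, np.float64(2.2), 642)] [(np.float64(0.4392), np.float64(0.0744), np.float64(52.0), np.float64(0.046)), (np.float64(0.4373), np.float64(0.0744), np.float64(1.9), np.float64(0.074))] (np.float64(0.4389), np.float64(0.0743), np.float64(52.5), np.float64(0.064))
hex_red [('top', 0.77, np.float64(6.2), 396), ('scene', 0.62, np.float64(1.4), 654)] [(np.float64(0.5631), np.float64(0.296), np.float64(31.1), np.float64(0.055)), (np.float64(0.5622), np.float64(0.2949), np.float64(30.2), np.float64(0.056))] (np.float64(0.5626), np.float64(0.2956), np.float64(31.9), np.float64(0.06))
hex_green [('top', 0.85, np.float64(3.8), 291), ('scene', 0.93, np.float64(2.6), 450)] [(np.float64(0.5585), np.float64(-0.3099), np.float64(14.9), np.float64(0.104)), (np.float64(0.5592), np.float64(-0.3101), np.float64(8.9), np.float64(0.071))] (np.float64(0.5588), np.float64(-0.3103), np.float64(11.0), np.float64(0.09))
hex_yellow [('top', 0.55, np.float64(3.1), 144), ('scene', 0.69, np.float64(0.7), 285)] [(np.float64(0.5632), np.float64(-0.1502), np
[... 1281 characters left out ...]
34))
riser4 [('top', 0.89, np.float64(3.0), 1138), ('scene', 0.64, np.float64(41.3), 845), ('scene', 0.61, np.float64(158.0), 794)] [(np.float64(0.5564), np.float64(0.1422), 0, np.float64(0.042))] (np.float64(0.5564), np.float64(0.1422), 0, np.float64(0.042))
pulley [('top', 0.79, np.float64(2.9), 448), ('scene', 0.86, np.float64(1.7), 374)] [(np.float64(0.4357), np.float64(-0.0785), 0, np.float64(0.04)), (np.float64(0.4342), np.float64(-0.0804), 0, np.float64(0.084))] (np.float64(0.4355), np.float64(-0.0794), 0, np.float64(0.079))
[('top', [(0.59, [0.694, 0.094, 0.015])]), ('scene', [(0.82, [0.689, 0.087, 0.015]), (0.64, [0.558, -0.306, 0.015])])]
real	0m22.726s
user	0m45.354s
sys	0m19.913s
```

```bash
cat > plan.py <<'E'
import sys,numpy as np
from workcell import ctrl
from scipy.spatial.transform import Rotation as R
def plan(x,y,z,yaw=None):
    s=ctrl.sense(); M=np.array(s['orientation']); p=s['ee_pos']
    a=np.degrees(np.arctan2(M[1,1],M[0,1])); d=0 if yaw is None else (yaw-a+30)%60-30
    b=np.radians(a+d); Y=np.array([np.cos(b),np.sin(b),0]); Z=np.array([0,0,-1.]); X=np.cross(Y,Z)
    N=np.c_[X,Y,Z]; rv=R.from_matrix(M.T@N).as_rotvec(degrees=True)
    print('t',round(s['t'],2),'turn',np.round(rv,2),'then shift',np.round(N.T@(np.array([x,y,z])-p),4),'q6',round(s['q'][5],1),'w',round(s['grip_width'],4),'F',np.round(s['wrist_force'],1))
if __name__=='__main__': plan(*map(float,sys.argv[1:]))
E
python3 plan.py .559 -.310 .14 11
```

```text
t 1.2 turn [  0.    0.  -21.7] then shift [0.4496 0.02   0.1047] q6 -1.1 w 0.0876 F [-0.4  0.8 -0.5]
```

Emit:
jog_arm(
  delta_pos=[
    [0,0,0],
    [0,0,0],
    [0,0,0],
    [0.045,0,0],
    [0.045,0,0],
    [0.045,0.01,0],
    [0.045,0.01,0],
    [0.045,0,0],
  ],
  angular=[
    [0,0,-7.2],
    [0,0,-7.2],
    [0,0,-7.3],
    [0,0,0],
    [0,0,0],
    [0,0,0],
    [0,0,0],
    [0,0,0],
  ],
)

```text
t: 2.0
ee_pos: [0.3914, -0.4569, 0.2449]
orientation: [[0.755, 0.656, 0.001], [0.656, -0.755, -0.001], [0.0, 0.001, -1.0]]
wrist_force: [-0.5, -0.7, -0.7]
grip_width: 0.088
gripper_force: 0.0
```

Emit:
jog_arm(
  delta_pos=[
    [0.045,0,0.01],
    [0.045,0,0.02],
    [0.045,0,0.025],
    [0.045,0,0.025],
    [0.044,0,0.025],
    [0,0,0],
    [0,0,0],
  ],
  angular=[
    [0,0,0],
    [0,0,0],
    [0,0,0],
    [0,0,0],
    [0,0,0],
    [0,0,0],
    [0,0,0],
  ],
)

```text
t: 2.7
ee_pos: [0.5563, -0.3116, 0.1407]
orientation: [[0.753, 0.658, -0.002], [0.658, -0.753, 0.001], [-0.001, -0.001, -1.0]]
wrist_force: [0.9, 0.0, 0.2]
grip_width: 0.088
gripper_force: 0.0
```

```bash
cat > w.py <<'E'
import sys
from h import *
from plan import plan
k,x,y,z=sys.argv[1],*map(float,sys.argv[2:5])
C=cam('wrist'); im=ctrl.snapshot('wrist'); e=proj(C,[[x,y,.02]])[0]
ms=[(round(q[0],2),np.round(np.array(q[2])-e),int(q[1].sum())) for q in (M:=mask('wrist',k))]
print(ms)
i=min(range(len(M)),key=lambda i:np.hypot(*ms[i][1])); v=fit(k,[(C,M[i][1])],(x,y)); print(v)
cv2.polylines(im,[hull(proj(C,pts(k,v[0],v[1],np.radians(v[2]))))],True,(255,0,255),1,cv2.LINE_AA,4)
cv2.imwrite(f'pics/w_{k}.png',im); plan(v[0],v[1],z,v[2] if k in HEX else None)
E
python3 w.py hex_green .559 -.310 .027
```

```text
File "w.py", line 6
    ms=[(round(q[0],2),np.round(np.array(q[2])-e),int(q[1].sum())) for q in (M:=mask('wrist',k))]
                                                                             ^^^^^^^^^^^^^^^^^^
SyntaxError: assignment expression cannot be used in a comprehension iterable expression
```

```bash
sed -i "s/^ms=.*/M=mask('wrist',k); ms=[(round(q[0],2),np.round(np.array(q[2])-e),int(q[1].sum())) for q in M]/" w.py
python3 w.py hex_green .559 -.310 .027
```

```text
[(0.71, array([-1.,  8.]), 1741)]
(np.float64(0.5591), np.float64(-0.309), np.float64(12.5), np.float64(0.041))
t 2.8 turn [ 0.05  0.   -1.53] then shift [ 0.0053 -0.0011  0.1151] q6 18.6 w 0.0876 F [ 0.7 -0.3  0.1]
```

View pics/w_hex_green.png

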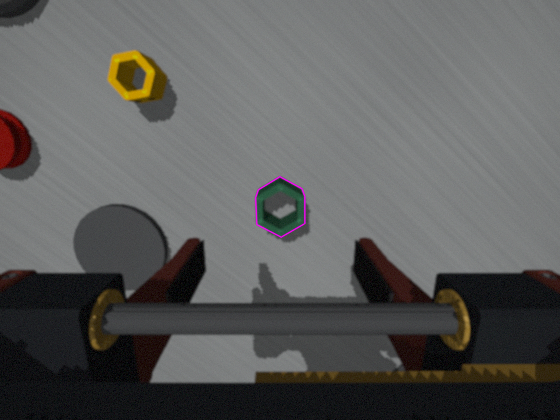

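The wrist picture shows the green chock at (280,207). The fitted outline sits on it, and its flats face the two fingers. I'll grasp it.

Emit:
jog_arm(
  delta_pos=[
    [0.005,-0.001,0],
    [0,0,0.03],
    [0,0,0.03],
    [0,0,0.03],
    [0,0,0.02],
    [0,0,0.005],
    [0,0,0],
  ],
  angular=[
    [0,0,-1.5],
    [0,0,0],
    [0,0,0],
    [0,0,0],
    [0,0,0],
    [0,0,0],
    [0,0,0],
  ],
  hand=0.2,
  force=15,
)

```text
t: 3.5
ee_pos: [0.5589, -0.309, 0.0265]
orientation: [[0.738, 0.675, -0.0], [0.675, -0.738, 0.0], [-0.0, -0.0, -1.0]]
wrist_force: [0.6, -0.2, 0.8]
grip_width: 0.0702
gripper_force: 0.0
```

Emit:
jog_arm(
  delta_pos=[
    [0,0,0],
    [0,0,0],
    [0,0,0],
    [0,0,0],
    [0,0,0],
    [0,0,0],
    [0,0,0],
    [0,0,0],
  ],
  angular=[
    [0,0,0],
    [0,0,0],
    [0,0,0],
    [0,0,0],
    [0,0,0],
    [0,0,0],
    [0,0,0],
    [0,0,0],
  ],
  hand=1,
  force=15,
)

```text
t: 4.3
ee_pos: [0.5598, -0.3086, 0.0272]
orientation: [[0.737, 0.676, 0.001], [0.676, -0.737, -0.001], [0.0, 0.001, -1.0]]
wrist_force: [-1.6, 0.9, 6.3]
grip_width: 0.0423
gripper_force: 14.9
```

Emit:
jog_arm(
  delta_pos=[
    [0,0,-0.02],
    [0,0,-0.03],
    [0,0,-0.04],
    [0,0,-0.035],
    [0,0,0],
  ],
  angular=[
    [0,0,0],
    [0,0,0],
    [0,0,0],
    [0,0,0],
    [0,0,0],
  ],
)

```text
t: 4.8
ee_pos: [0.562, -0.3099, 0.1566]
orientation: [[0.737, 0.676, 0.008], [0.676, -0.737, -0.004], [0.003, 0.008, -1.0]]
wrist_force: [-0.2, 0.7, -1.0]
grip_width: 0.0423
gripper_force: 14.9
```

```bash
python3 plan.py .5607 -.0043 .12
```

```text
t 4.8 turn [ 0.47 -0.15  0.  ] then shift [ 0.2055 -0.2262  0.0366] q6 17.6 w 0.0423 F [-0.2  0.7 -1. ]
```

Emit:
jog_arm(
  delta_pos=[
    [0.03,-0.033,0],
    [0.03,-0.033,0],
    [0.03,-0.033,0],
    [0.03,-0.033,0],
    [0.03,-0.033,0],
    [0.03,-0.033,0],
    [0.025,-0.028,0],
    [0,0,0],
  ],
  angular=[
    [0,0,0],
    [0,0,0],
    [0,0,0],
    [0,0,0],
    [0,0,0],
    [0,0,0],
    [0,0,0],
    [0,0,0],
  ],
)

```text
t: 5.6
ee_pos: [0.5567, 0.0006, 0.1503]
orientation: [[0.734, 0.679, -0.002], [0.679, -0.734, 0.001], [-0.001, -0.002, -1.0]]
wrist_force: [-0.2, -0.0, -0.5]
grip_width: 0.0419
gripper_force: 14.9
```

Emit:
jog_arm(
  delta_pos=[
    [0,0,0],
    [0,0,0],
    [0,0,0],
  ],
  angular=[
    [0,0,0],
    [0,0,0],
    [0,0,0],
  ],
)

```text
t: 5.9
ee_pos: [0.5577, -0.0045, 0.1511]
orientation: [[0.738, 0.674, -0.001], [0.674, -0.738, -0.0], [-0.0, -0.0, -1.0]]
wrist_force: [0.2, 0.3, -1.0]
grip_width: 0.0419
gripper_force: 14.9
```

```bash
python3 plan.py .5607 -.0043 .0575; python3 - <<'E'
from h import *
C=cam('wrist'); im=ctrl.snapshot('wrist')
cv2.polylines(im,[hull(proj(C,pts('riser3',.5607,-.0043)))],True,(255,0,255),1,cv2.LINE_AA,4)
for q in mask('wrist','riser3'): print(round(q[0],2),np.round(q[2]),int(q[1].sum()),pix2w(C,q[2],.02))
cv2.imwrite('pics/r3.png',im)
E
```

```text
t 5.9 turn [-0.02  0.03  0.  ] then shift [0.0024 0.0019 0.0936] q6 45.9 w 0.0419 F [ 0.2  0.3 -1. ]
0.68 [284. 196.] 5371 [5.68847515e-01 3.62668569e-04 2.00000000e-02]
0.55 [ 26. 154.] 4996 [0.43960925 0.19817668 0.02      ]
0.5 [329. 370.] 38 [ 0.45647341 -0.17087228  0.02      ]
```

View pics/r3.png

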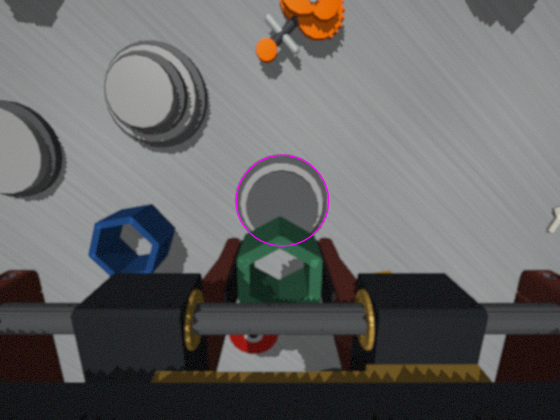

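The predicted outline of riser3 matches the picture at (282,200), and the green chock is held square. I'll lower it.

Emit:
jog_arm(
  delta_pos=[
    [0.002,0.002,0.02],
    [0,0,0.03],
    [0,0,0.025],
    [0,0,0.012],
    [0,0,0.006],
    [0,0,0],
    [0,0,0],
    [0,0,0],
  ],
  angular=[
    [0,0,0],
    [0,0,0],
    [0,0,0],
    [0,0,0],
    [0,0,0],
    [0,0,0],
    [0,0,0],
    [0,0,0],
  ],
)

```text
t: 6.8
ee_pos: [0.5614, -0.0035, 0.0594]
orientation: [[0.737, 0.675, 0.002], [0.675, -0.737, -0.0], [0.001, 0.001, -1.0]]
wrist_force: [-0.5, -0.2, -0.6]
grip_width: 0.0423
gripper_force: 14.9
```

Emit:
jog_arm(
  delta_pos=[
    [0,0,0],
    [0,0,0],
    [0,0,0],
    [0,0,0],
    [0,0,0],
  ],
  angular=[
    [0,0,0],
    [0,0,0],
    [0,0,0],
    [0,0,0],
    [0,0,0],
  ],
  hand=0.3,
)

```text
t: 7.3
ee_pos: [0.5606, -0.0034, 0.0585]
orientation: [[0.737, 0.676, 0.0], [0.676, -0.737, 0.0], [0.0, 0.0, -1.0]]
wrist_force: [0.1, 0.1, -0.2]
grip_width: 0.0614
gripper_force: 0.0
```

Emit:
jog_arm(
  delta_pos=[
    [0,0,-0.01],
    [0,0,-0.03],
    [0,0,-0.04],
    [0,0,-0.02],
    [0,0,0],
  ],
  angular=[
    [0,0,0],
    [0,0,0],
    [0,0,0],
    [0,0,0],
    [0,0,0],
  ],
)

```text
t: 7.8
ee_pos: [0.5628, -0.0035, 0.1622]
orientation: [[0.737, 0.676, 0.007], [0.676, -0.737, -0.0], [0.005, 0.005, -1.0]]
wrist_force: [-0.0, 0.0, -0.1]
grip_width: 0.0615
gripper_force: 0.0
```

```bash
python3 plan.py .5636 -.1515 .14 48
```

```text
t 7.8 turn [ 0.2  -0.32 24.5 ] then shift [-0.045   0.141   0.0222] q6 45.9 w 0.0615 F [-0.   0.  -0.1]
```

Emit:
jog_arm(
  delta_pos=[
    [0,0,0],
    [0,0,0],
    [0,0,0],
    [-0.015,0.047,0],
    [-0.015,0.047,0],
    [-0.015,0.047,0.018],
    [0,0,0],
    [0,0,0],
  ],
  angular=[
    [0,0,8.2],
    [0,0,8.2],
    [0,0,8.1],
    [0,0,0],
    [0,0,0],
    [0,0,0],
    [0,0,0],
    [0,0,0],
  ],
  hand=0.2,
)

```text
t: 8.6
ee_pos: [0.5603, -0.1497, 0.14]
orientation: [[0.952, 0.306, -0.002], [0.306, -0.952, 0.001], [-0.002, -0.002, -1.0]]
wrist_force: [-0.2, -0.1, 0.3]
grip_width: 0.0704
gripper_force: 0.0
```

Emit:
jog_arm(
  delta_pos=[
    [0,0,0],
    [0,0,0],
  ],
  angular=[
    [0,0,0],
    [0,0,0],
  ],
)

```text
t: 8.8
ee_pos: [0.5615, -0.1477, 0.1414]
orientation: [[0.951, 0.311, -0.0], [0.311, -0.951, 0.0], [-0.0, -0.0, -1.0]]
wrist_force: [0.5, 0.5, 0.9]
grip_width: 0.0701
gripper_force: 0.0
```

```bash
python3 w.py hex_yellow .5636 -.1515 .026
```

```text
[(0.6, array([1., 4.]), 1182)]
(np.float64(0.5637), np.float64(-0.1498), np.float64(49.8), np.float64(0.029))
t 8.9 turn [ 0.01 -0.01 -1.7 ] then shift [0.0013 0.0026 0.1156] q6 56.0 w 0.0702 F [0.3 0.6 0.6]
```

View pics/w_hex_yellow.png

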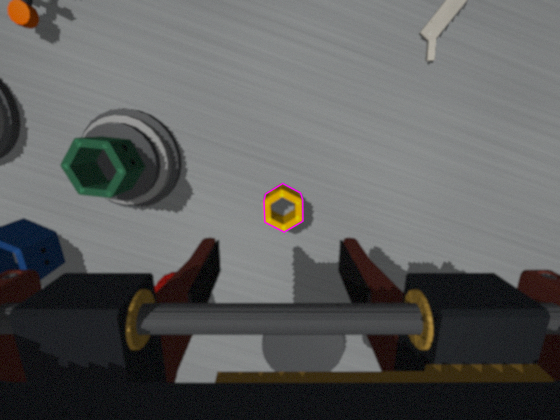

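The yellow chock at (283,208) fits well, and green stands upright on riser3. I'll grasp yellow.

Emit:
jog_arm(
  delta_pos=[
    [0.001,0.002,0],
    [0,0,0.03],
    [0,0,0.03],
    [0,0,0.03],
    [0,0,0.02],
    [0,0,0.005],
    [0,0,0],
  ],
  angular=[
    [0,0,-1.7],
    [0,0,0],
    [0,0,0],
    [0,0,0],
    [0,0,0],
    [0,0,0],
    [0,0,0],
  ],
)

```text
t: 9.6
ee_pos: [0.5628, -0.15, 0.0259]
orientation: [[0.941, 0.338, -0.001], [0.338, -0.941, 0.0], [-0.001, -0.001, -1.0]]
wrist_force: [0.1, 0.5, 0.3]
grip_width: 0.0705
gripper_force: 0.0
```

Emit:
jog_arm(
  delta_pos=[
    [0,0,0],
    [0,0,0],
    [0,0,0],
    [0,0,0],
    [0,0,0],
    [0,0,0],
    [0,0,0],
    [0,0,0],
  ],
  angular=[
    [0,0,0],
    [0,0,0],
    [0,0,0],
    [0,0,0],
    [0,0,0],
    [0,0,0],
    [0,0,0],
    [0,0,0],
  ],
  hand=1,
)

```text
t: 10.4
ee_pos: [0.5631, -0.1507, 0.0267]
orientation: [[0.942, 0.337, 0.0], [0.337, -0.942, -0.0], [0.0, 0.0, -1.0]]
wrist_force: [-1.2, 0.6, 5.7]
grip_width: 0.0339
gripper_force: 15.0
```

Emit:
jog_arm(
  delta_pos=[
    [0,0,-0.02],
    [0,0,-0.03],
    [0,0,-0.045],
    [0,0,-0.045],
    [0,0,0],
    [0,0,0],
  ],
  angular=[
    [0,0,0],
    [0,0,0],
    [0,0,0],
    [0,0,0],
    [0,0,0],
    [0,0,0],
  ],
)

```text
t: 11.0
ee_pos: [0.5634, -0.1508, 0.1672]
orientation: [[0.942, 0.337, 0.002], [0.337, -0.942, -0.001], [0.002, 0.001, -1.0]]
wrist_force: [-0.2, 0.8, -1.3]
grip_width: 0.0343
gripper_force: 15.0
```

```bash
python3 plan.py .5564 .1422 .12
```

```text
t 11.0 turn [ 0.08 -0.1   0.  ] then shift [ 0.0922 -0.2782  0.0472] q6 54.2 w 0.0343 F [-0.2  0.8 -1.3]
```

Emit:
jog_arm(
  delta_pos=[
    [0.013,-0.04,0],
    [0.013,-0.04,0],
    [0.013,-0.04,0],
    [0.013,-0.04,0],
    [0.013,-0.04,0],
    [0.013,-0.04,0],
    [0.013,-0.037,0],
    [0,0,0],
  ],
  angular=[
    [0,0,0],
    [0,0,0],
    [0,0,0],
    [0,0,0],
    [0,0,0],
    [0,0,0],
    [0,0,0],
    [0,0,0],
  ],
)

```text
t: 11.8
ee_pos: [0.5539, 0.1445, 0.1641]
orientation: [[0.94, 0.341, -0.003], [0.341, -0.94, 0.0], [-0.003, -0.001, -1.0]]
wrist_force: [1.1, -0.4, -0.7]
grip_width: 0.0341
gripper_force: 15.0
```

Emit:
jog_arm(
  delta_pos=[
    [0,0,0],
    [0,0,0],
    [0,0,0],
  ],
  angular=[
    [0,0,0],
    [0,0,0],
    [0,0,0],
  ],
)

```text
t: 12.1
ee_pos: [0.5549, 0.1395, 0.1656]
orientation: [[0.942, 0.336, -0.001], [0.336, -0.942, -0.0], [-0.001, -0.0, -1.0]]
wrist_force: [-0.0, -0.6, -0.4]
grip_width: 0.0339
gripper_force: 15.0
```

```bash
python3 plan.py .5564 .1422 .0677; python3 - <<'E'
from h import *
C=cam('wrist'); im=ctrl.snapshot('wrist')
cv2.polylines(im,[hull(proj(C,pts('riser4',.5564,.1422)[-40:]))],True,(255,0,255),1,cv2.LINE_AA,4)
cv2.imwrite('pics/r4.png',im)
E
```

```text
t 12.1 turn [-0.    0.08  0.  ] then shift [ 0.0023 -0.0021  0.0979] q6 83.3 w 0.0339 F [-0.  -0.6 -0.4]
```

View pics/r4.png

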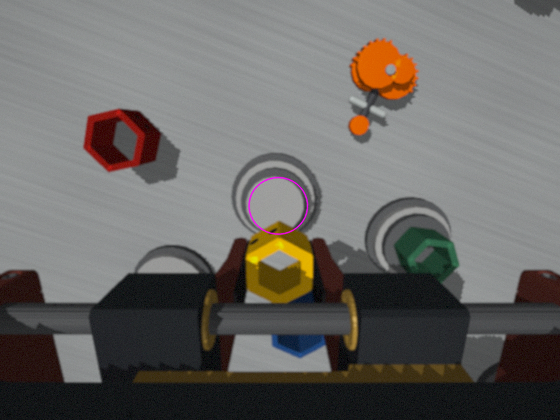

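The top of riser4 at (278,206) matches the prediction, so I'll lower yellow onto it.

Emit:
jog_arm(
  delta_pos=[
    [0.002,-0.002,0.025],
    [0,0,0.03],
    [0,0,0.025],
    [0,0,0.012],
    [0,0,0.006],
    [0,0,0],
    [0,0,0],
    [0,0,0],
  ],
  angular=[
    [0,0,0],
    [0,0,0],
    [0,0,0],
    [0,0,0],
    [0,0,0],
    [0,0,0],
    [0,0,0],
    [0,0,0],
  ],
)

```text
t: 12.95
ee_pos: [0.5573, 0.1435, 0.0694]
orientation: [[0.942, 0.337, 0.002], [0.337, -0.942, 0.0], [0.002, 0.0, -1.0]]
wrist_force: [-0.5, 0.1, -0.3]
grip_width: 0.0337
gripper_force: 15.0
```

Emit:
jog_arm(
  delta_pos=[
    [0,0,0],
    [0,0,0],
    [0,0,0],
    [0,0,0],
    [0,0,0],
  ],
  angular=[
    [0,0,0],
    [0,0,0],
    [0,0,0],
    [0,0,0],
    [0,0,0],
  ],
  hand=0.35,
)

```text
t: 13.45
ee_pos: [0.5565, 0.1434, 0.0683]
orientation: [[0.941, 0.337, 0.0], [0.337, -0.941, 0.0], [0.0, 0.0, -1.0]]
wrist_force: [0.2, -0.3, 0.3]
grip_width: 0.057
gripper_force: 0.0
```

Emit:
jog_arm(
  delta_pos=[
    [0,0,-0.01],
    [0,0,-0.03],
    [0,0,-0.04],
    [0,0,-0.02],
    [0,0,0],
  ],
  angular=[
    [0,0,0],
    [0,0,0],
    [0,0,0],
    [0,0,0],
    [0,0,0],
  ],
)

```text
t: 13.95
ee_pos: [0.5586, 0.1439, 0.1721]
orientation: [[0.941, 0.337, 0.007], [0.337, -0.941, 0.002], [0.007, 0.001, -1.0]]
wrist_force: [-0.1, -0.8, -0.2]
grip_width: 0.0571
gripper_force: 0.0
```

```bash
python3 plan.py .5626 .2955 .15 31.5
```

```text
t 13.95 turn [-0.02 -0.39 18.2 ] then shift [ 0.008  -0.1514  0.0221] q6 83.6 w 0.0571 F [-0.1 -0.8 -0.2]
```

Emit:
jog_arm(
  delta_pos=[
    [0,0,0],
    [0,0,0],
    [0,0,0],
    [0.002,-0.045,0],
    [0.002,-0.045,0],
    [0.002,-0.045,0],
    [0.002,-0.016,0.015],
    [0,0,0],
  ],
  angular=[
    [0,0,6],
    [0,0,6],
    [0,0,6.2],
    [0,0,0],
    [0,0,0],
    [0,0,0],
    [0,0,0],
    [0,0,0],
  ],
  hand=0.1,
)

```text
t: 14.75
ee_pos: [0.5589, 0.2962, 0.1506]
orientation: [[1.0, 0.029, -0.003], [0.029, -1.0, -0.001], [-0.003, 0.001, -1.0]]
wrist_force: [0.0, 0.4, -0.7]
grip_width: 0.0789
gripper_force: 0.0
```

Emit:
jog_arm(
  delta_pos=[
    [0,0,0],
    [0,0,0],
    [0,0,0],
  ],
  angular=[
    [0,0,0],
    [0,0,0],
    [0,0,0],
  ],
)

```text
t: 15.05
ee_pos: [0.5607, 0.2934, 0.1536]
orientation: [[1.0, 0.025, 0.0], [0.025, -1.0, -0.0], [0.0, 0.0, -1.0]]
wrist_force: [1.1, 0.7, 0.1]
grip_width: 0.0789
gripper_force: 0.0
```

```bash
python3 w.py hex_red .5626 .2955 .026
```

```text
[(0.97, array([ 3., 10.]), 2097)]
(np.float64(0.5633), np.float64(0.2971), np.float64(30.7), np.float64(0.023))
t 15.15 turn [-0.01 -0.03  0.72] then shift [ 0.0025 -0.0034  0.1277] q6 115.1 w 0.0793 F [ 0.5 -0.2  0.4]
```

View pics/w_hex_red.png

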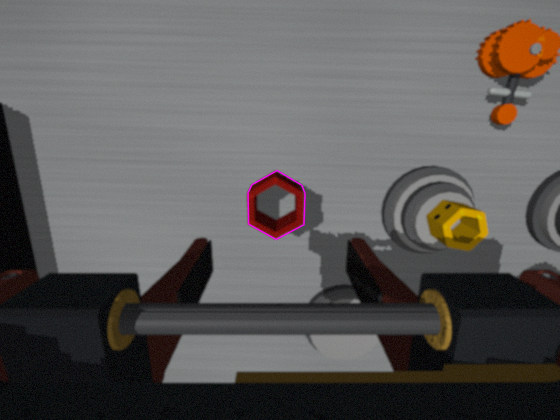

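The red chock at (276,205) fits, and yellow stands on riser4. I'll grasp red.

Emit:
jog_arm(
  delta_pos=[
    [0.002,-0.003,0.01],
    [0,0,0.03],
    [0,0,0.03],
    [0,0,0.03],
    [0,0,0.021],
    [0,0,0.005],
    [0,0,0],
  ],
  angular=[
    [0,0,0.7],
    [0,0,0],
    [0,0,0],
    [0,0,0],
    [0,0,0],
    [0,0,0],
    [0,0,0],
  ],
)

```text
t: 15.85
ee_pos: [0.562, 0.2973, 0.0263]
orientation: [[1.0, 0.013, -0.002], [0.013, -1.0, -0.001], [-0.002, 0.001, -1.0]]
wrist_force: [0.4, 0.1, 0.2]
grip_width: 0.0787
gripper_force: 0.0
```

Emit:
jog_arm(
  delta_pos=[
    [0,0,0],
    [0,0,0],
    [0,0,0],
    [0,0,0],
    [0,0,0],
    [0,0,0],
    [0,0,0],
    [0,0,0],
  ],
  angular=[
    [0,0,0],
    [0,0,0],
    [0,0,0],
    [0,0,0],
    [0,0,0],
    [0,0,0],
    [0,0,0],
    [0,0,0],
  ],
  hand=1,
)

```text
t: 16.65
ee_pos: [0.5629, 0.2978, 0.0281]
orientation: [[1.0, 0.014, 0.001], [0.014, -1.0, 0.0], [0.001, -0.0, -1.0]]
wrist_force: [-1.6, -1.2, 6.1]
grip_width: 0.0497
gripper_force: 15.0
```

Emit:
jog_arm(
  delta_pos=[
    [0,0,-0.02],
    [0,0,-0.03],
    [0,0,-0.045],
    [0,0,-0.03],
    [0,0,0],
    [0,0,0],
  ],
  angular=[
    [0,0,0],
    [0,0,0],
    [0,0,0],
    [0,0,0],
    [0,0,0],
    [0,0,0],
  ],
)

```text
t: 17.25
ee_pos: [0.5624, 0.2976, 0.1525]
orientation: [[1.0, 0.014, 0.001], [0.014, -1.0, 0.0], [0.001, -0.0, -1.0]]
wrist_force: [-0.1, -0.5, -0.8]
grip_width: 0.0499
gripper_force: 15.0
```

```bash
python3 plan.py .4235 .218 .12
```

```text
t 17.25 turn [-0.02 -0.04 -0.  ] then shift [-0.14    0.0777  0.0325] q6 116.0 w 0.0499 F [-0.1 -0.5 -0.8]
```

Emit:
jog_arm(
  delta_pos=[
    [-0.035,0.02,0],
    [-0.035,0.02,0],
    [-0.035,0.02,0],
    [-0.035,0.018,0],
    [0,0,0.02],
    [0,0,0],
    [0,0,0],
    [0,0,0],
  ],
  angular=[
    [0,0,0],
    [0,0,0],
    [0,0,0],
    [0,0,0],
    [0,0,0],
    [0,0,0],
    [0,0,0],
    [0,0,0],
  ],
)

```text
t: 18.05
ee_pos: [0.4242, 0.218, 0.1321]
orientation: [[1.0, 0.014, -0.0], [0.014, -1.0, -0.0], [-0.0, 0.0, -1.0]]
wrist_force: [0.7, -0.3, -0.7]
grip_width: 0.0499
gripper_force: 15.0
```

```bash
python3 plan.py .4235 .218 .048
```

```text
t 18.05 turn [ 0.  0. -0.] then shift [-0.0007 -0.      0.0841] q6 115.0 w 0.0499 F [ 0.7 -0.3 -0.7]
```

Emit:
jog_arm(
  delta_pos=[
    [0,0,0.02],
    [0,0,0.03],
    [0,0,0.02],
    [0,0,0.01],
    [0,0,0.004],
    [0,0,0],
    [0,0,0],
    [0,0,0],
  ],
  angular=[
    [0,0,0],
    [0,0,0],
    [0,0,0],
    [0,0,0],
    [0,0,0],
    [0,0,0],
    [0,0,0],
    [0,0,0],
  ],
)

```text
t: 18.85
ee_pos: [0.4242, 0.218, 0.049]
orientation: [[1.0, 0.014, 0.001], [0.014, -1.0, 0.001], [0.001, -0.001, -1.0]]
wrist_force: [-0.1, 0.1, -1.5]
grip_width: 0.0496
gripper_force: 15.0
```

Emit:
jog_arm(
  delta_pos=[
    [0,0,0],
    [0,0,0],
    [0,0,0],
    [0,0,0],
    [0,0,0],
  ],
  angular=[
    [0,0,0],
    [0,0,0],
    [0,0,0],
    [0,0,0],
    [0,0,0],
  ],
  hand=0.2,
)

```text
t: 19.35
ee_pos: [0.4235, 0.2176, 0.0483]
orientation: [[1.0, 0.014, -0.0], [0.014, -1.0, 0.0], [-0.0, -0.0, -1.0]]
wrist_force: [0.2, 0.1, -0.2]
grip_width: 0.0707
gripper_force: 0.0
```

Emit:
jog_arm(
  delta_pos=[
    [0,0,-0.01],
    [0,0,-0.03],
    [0,0,-0.04],
    [0,0,-0.03],
    [0,0,0],
  ],
  angular=[
    [0,0,0],
    [0,0,0],
    [0,0,0],
    [0,0,0],
    [0,0,0],
  ],
)

```text
t: 19.85
ee_pos: [0.4258, 0.2188, 0.1626]
orientation: [[1.0, 0.014, 0.007], [0.014, -1.0, 0.003], [0.007, -0.003, -1.0]]
wrist_force: [0.2, 0.1, -0.2]
grip_width: 0.0703
gripper_force: 0.0
```

```bash
python3 plan.py .439 .0743 .15 52.5
```

```text
t 19.85 turn [ -0.11  -0.44 -21.7 ] then shift [-0.0431  0.1385  0.0126] q6 115.0 w 0.0703 F [ 0.2  0.1 -0.2]
```

Emit:
jog_arm(
  delta_pos=[
    [0,0,0],
    [0,0,0],
    [0,0,0],
    [-0.014,0.046,0],
    [-0.014,0.046,0],
    [-0.014,0.046,0],
    [0,0,0],
    [0,0,0],
  ],
  angular=[
    [0,0,-7.2],
    [0,0,-7.2],
    [0,0,-7.3],
    [0,0,0],
    [0,0,0],
    [0,0,0],
    [0,0,0],
    [0,0,0],
  ],
  hand=0,
)

```text
t: 20.65
ee_pos: [0.4373, 0.0731, 0.158]
orientation: [[0.925, 0.38, -0.001], [0.38, -0.925, 0.0], [-0.001, -0.0, -1.0]]
wrist_force: [-0.5, 0.3, 0.4]
grip_width: 0.0883
gripper_force: 0.0
```

Emit:
jog_arm(
  delta_pos=[
    [0,0,0],
    [0,0,0],
    [0,0,0],
  ],
  angular=[
    [0,0,0],
    [0,0,0],
    [0,0,0],
  ],
)

```text
t: 20.95
ee_pos: [0.4374, 0.0752, 0.1582]
orientation: [[0.923, 0.385, -0.0], [0.385, -0.923, 0.0], [-0.0, -0.0, -1.0]]
wrist_force: [-0.1, -0.0, 0.8]
grip_width: 0.0876
gripper_force: 0.0
```

```bash
python3 w.py hex_blue .439 .0743 .027
```

```text
[(0.64, array([ 0., 17.]), 2628)]
(np.float64(0.4386), np.float64(0.0771), np.float64(52.6), np.float64(0.022))
t 21.05 turn [-0.    0.01 -0.  ] then shift [ 0.0019 -0.0015  0.1312] q6 75.6 w 0.0877 F [ 0.3 -0.7 -0.4]
```

View pics/w_hex_blue.png

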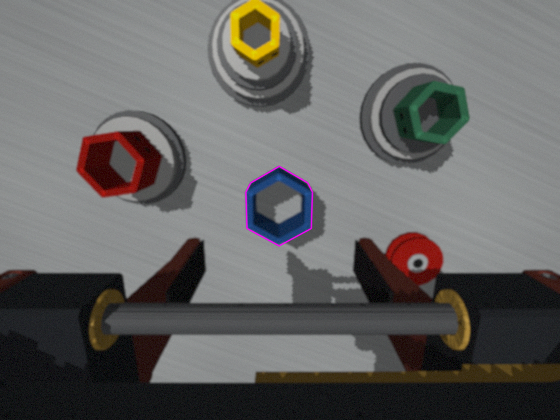

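The blue chock at (279,206) fits, and the other three stand on their risers. I'll grasp blue.

Emit:
jog_arm(
  delta_pos=[
    [0.002,-0.002,0.01],
    [0,0,0.03],
    [0,0,0.03],
    [0,0,0.03],
    [0,0,0.022],
    [0,0,0.008],
    [0,0,0],
  ],
  angular=[
    [0,0,0],
    [0,0,0],
    [0,0,0],
    [0,0,0],
    [0,0,0],
    [0,0,0],
    [0,0,0],
  ],
)

```text
t: 21.75
ee_pos: [0.4378, 0.0768, 0.0271]
orientation: [[0.924, 0.383, -0.003], [0.383, -0.924, -0.0], [-0.003, -0.001, -1.0]]
wrist_force: [0.4, 0.2, 1.0]
grip_width: 0.0878
gripper_force: 0.0
```

Emit:
jog_arm(
  delta_pos=[
    [0,0,0],
    [0,0,0],
    [0,0,0],
    [0,0,0],
    [0,0,0],
    [0,0,0],
    [0,0,0],
    [0,0,0],
  ],
  angular=[
    [0,0,0],
    [0,0,0],
    [0,0,0],
    [0,0,0],
    [0,0,0],
    [0,0,0],
    [0,0,0],
    [0,0,0],
  ],
  hand=1,
)

```text
t: 22.55
ee_pos: [0.4391, 0.0767, 0.0289]
orientation: [[0.924, 0.383, 0.001], [0.383, -0.924, 0.0], [0.001, 0.0, -1.0]]
wrist_force: [-0.8, 1.0, 7.7]
grip_width: 0.058
gripper_force: 15.0
```

Emit:
jog_arm(
  delta_pos=[
    [0,0,-0.02],
    [0,0,-0.03],
    [0,0,-0.045],
    [0,0,-0.02],
    [0,0,0],
    [0,0,0],
  ],
  angular=[
    [0,0,0],
    [0,0,0],
    [0,0,0],
    [0,0,0],
    [0,0,0],
    [0,0,0],
  ],
)

```text
t: 23.15
ee_pos: [0.4385, 0.0767, 0.1433]
orientation: [[0.924, 0.383, 0.001], [0.383, -0.924, 0.0], [0.001, 0.0, -1.0]]
wrist_force: [0.2, -0.0, -1.1]
grip_width: 0.058
gripper_force: 15.0
```

```bash
python3 plan.py .4189 -.2225 .12
```

```text
t 23.15 turn [ 0.01 -0.04  0.  ] then shift [-0.1326  0.2689  0.0233] q6 75.9 w 0.058 F [ 0.2 -0.  -1.1]
```

Emit:
jog_arm(
  delta_pos=[
    [-0.019,0.0385,0],
    [-0.019,0.0385,0],
    [-0.019,0.0385,0],
    [-0.019,0.0385,0],
    [-0.019,0.0385,0],
    [-0.019,0.0385,0],
    [-0.019,0.038,0],
    [0,0,0],
  ],
  angular=[
    [0,0,0],
    [0,0,0],
    [0,0,0],
    [0,0,0],
    [0,0,0],
    [0,0,0],
    [0,0,0],
    [0,0,0],
  ],
)

```text
t: 23.95
ee_pos: [0.418, -0.2266, 0.1417]
orientation: [[0.926, 0.378, -0.001], [0.378, -0.926, -0.0], [-0.001, -0.0, -1.0]]
wrist_force: [-0.5, -0.0, -0.9]
grip_width: 0.0578
gripper_force: 15.0
```

Emit:
jog_arm(
  delta_pos=[
    [0,0,0.015],
    [0,0,0],
    [0,0,0],
    [0,0,0],
  ],
  angular=[
    [0,0,0],
    [0,0,0],
    [0,0,0],
    [0,0,0],
  ],
)

```text
t: 24.35
ee_pos: [0.4186, -0.222, 0.128]
orientation: [[0.924, 0.384, -0.001], [0.384, -0.924, 0.001], [-0.001, -0.001, -1.0]]
wrist_force: [-0.5, 0.4, -0.5]
grip_width: 0.0578
gripper_force: 15.0
```

```bash
python3 plan.py .4189 -.2225 .039
```

```text
t 24.35 turn [-0.05  0.03  0.  ] then shift [0.0001 0.0006 0.089 ] q6 38.1 w 0.0578 F [-0.5  0.4 -0.5]
```

Emit:
jog_arm(
  delta_pos=[
    [0,0,0.02],
    [0,0,0.03],
    [0,0,0.024],
    [0,0,0.01],
    [0,0,0.005],
    [0,0,0],
    [0,0,0],
    [0,0,0],
  ],
  angular=[
    [0,0,0],
    [0,0,0],
    [0,0,0],
    [0,0,0],
    [0,0,0],
    [0,0,0],
    [0,0,0],
    [0,0,0],
  ],
)

```text
t: 25.15
ee_pos: [0.4193, -0.2231, 0.0401]
orientation: [[0.924, 0.383, 0.001], [0.383, -0.924, -0.001], [0.001, 0.001, -1.0]]
wrist_force: [-0.4, 0.3, -1.1]
grip_width: 0.0579
gripper_force: 15.0
```

Emit:
jog_arm(
  delta_pos=[
    [0,0,0],
    [0,0,0],
    [0,0,0],
    [0,0,0],
    [0,0,0],
  ],
  angular=[
    [0,0,0],
    [0,0,0],
    [0,0,0],
    [0,0,0],
    [0,0,0],
  ],
  hand=0.1,
)

```text
t: 25.65
ee_pos: [0.4187, -0.2228, 0.0393]
orientation: [[0.924, 0.383, 0.0], [0.383, -0.924, -0.0], [0.0, 0.0, -1.0]]
wrist_force: [-0.5, 0.7, -0.7]
grip_width: 0.0788
gripper_force: 0.0
```

Emit:
jog_arm(
  delta_pos=[
    [0,0,-0.01],
    [0,0,-0.03],
    [0,0,-0.045],
    [0,0,-0.045],
    [0,0,-0.045],
    [0,0,-0.03],
    [0,0,0],
    [0,0,0],
  ],
  angular=[
    [0,0,0],
    [0,0,0],
    [0,0,0],
    [0,0,0],
    [0,0,0],
    [0,0,0],
    [0,0,0],
    [0,0,0],
  ],
)

```text
t: 26.45
ee_pos: [0.4186, -0.2227, 0.2451]
orientation: [[0.924, 0.383, 0.002], [0.383, -0.924, -0.001], [0.001, 0.001, -1.0]]
wrist_force: [-0.5, 0.1, 0.2]
grip_width: 0.0791
gripper_force: 0.0
```

```bash
cat > v.py <<'E'
from h import *
R={'hex_blue':(.4189,-.2225,.01),'hex_red':(.4235,.218,.02),'hex_green':(.5607,-.0043,.03),'hex_yellow':(.5564,.1422,.04)}
im=ctrl.snapshot('scene'); S=cam('scene'); cv2.imwrite('pics/scene1.png',im); ctrl.snapshot('top'); T=cam('top')
for k,(x,y,z) in R.items():
    for n,c in(('scene',S),('top',T)):
        e=proj(c,[[x,y,z+.02]])[0]
        M=sorted((float(np.hypot(*(np.array(q[2])-e))),i,q[1]) for i,q in enumerate(mask(n,k)))
        if M: print(k,n,round(M[0][0],1),np.array(fit(k,[(c,M[0][2])],(x,y),z))-[x,y,0,0])
print([(n,k,[(q['confidence'],np.round(pix2w(cam(n),q['centre'],.015),3).tolist()) for q in ctrl.search_frame(n,k)][:2]) for n in('top','scene') for k in('cam','pulley')])
E
python3 v.py
```

```text
hex_blue scene 2.4 [ 3.00e-04 -2.70e-03  5.44e+01  4.50e-02]
hex_blue top 9.5 [9.900e-03 1.510e-02 1.660e+01 1.486e+00]
hex_red scene 4.9 [ 2.0e-04 -9.0e-04  4.1e+01  5.8e-02]
hex_red top 7.3 [-1.23e-02 -2.60e-03  2.76e+01  5.25e-01]
hex_green scene 2.7 [-3.0e-04 -2.1e-03  8.8e+00  6.1e-02]
hex_green top 6.4 [ 4.00e-04 -4.00e-04  1.16e+01  6.90e-02]
hex_yellow scene 5.4 [2.00e-04 1.10e-03 4.28e+01 6.40e-02]
hex_yellow top 1.5 [ 7.00e-04 -1.40e-03  3.64e+01  1.30e-01]
[('top', 'cam', [(0.56, [0.689, 0.094, 0.015])]), ('top', 'pulley', [(0.83, [0.429, -0.072, 0.015]), (0.59, [0.696, 0.09, 0.015])]), ('scene', 'cam', [(0.76, [0.692, 0.092, 0.015])]), ('scene', 'pulley', [(0.8, [0.427, -0.078, 0.015])])]
```

View pics/scene1.png

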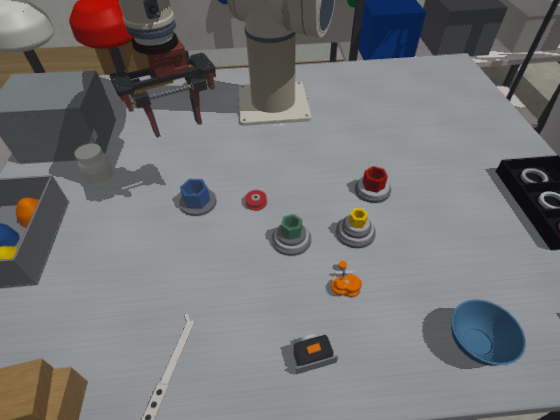

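All four chocks stand centred and upright, blue (195,195), red (375,180), green (291,227) and yellow (359,218). In the scene view their fits are within 3 mm of the riser centres. The two large top-view offsets, for blue and red, come with high fit errors, so I take them as poor masks, probably the arm blocking that view. The pulley (256,200) and cam (346,284) are unmoved.

```bash
python3 -c "
from workcell import ctrl
print(ctrl.hand_in())"
```

```text
the job is handed in; nothing more can be done
None
```

I placed all four chocks upright on their risers, each within about 3 mm of centre in the scene camera. I then released them and handed the job in at about 27 s, with the cam and pulley never touched; the hand-in returned no verdict.

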